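Set grating bars at equal gaps with a notched spacer block

TASK

Before the grating is tacked, take the notched spacer block from its wooden pad and, starting at the fixed red bar and stepping along the row in order, hook it over each of the three loose steel bars in turn and gently draw that bar towards the red bar until you feel the block's brass nose come up against the bar before it, without pushing that earlier bar along. Move the bars only with the block, never with the fingers. At the end the three bars lie flat and square with equal gaps, the block stands released on its pad again, and everything else on the bench has been left alone.

Things in the scene. Friction and masses are not known exactly. Their poses are not given: they have to be found in the camera images.
- jig: blue-painted steel bed plate fixed to the bench, 220 (x) by 320 (y) by 10 mm thick; origin at the centre of its underside, z up; its y axis runs along the row of bars TOWARDS the fixed red bar, its x axis along the bars. The red bar's face that looks at the loose bars is at y = +120 mm. The bars slide on the bed by plain friction
- fixed_bar: the red bar welded across the jig bed, 200 (x) by 30 (y) by 18 mm, its top 28 mm above the bench; origin at the centre of its underside, which is at y = +135 mm on the bed; axes as the jig's
- bar1_centre (a point): centre of the first loose bright steel flat bar, nearest to the red bar: 200 (x) by 30 (y) by 14 mm thick, 0.5 to 0.85 kg, lying flat across the bed; axes along its edges, within 0.05 rad of the jig's. Start gap to the red bar 46 to 62 mm. It takes 2 to 6 N to slide, different for each bar
- bar2_centre (a point): centre of the second loose bar, like the first and next along the row, away from the red bar; start gap to the first 35 to 63 mm
- bar3_centre (a point): centre of the third loose bar, like the others, last in the row, farthest from the red bar; start gap to the second 39 to 67 mm
- bar1: the same first bar; origin at the centre of its underside
- bar2: the same second bar; origin at the centre of its underside
- bar3: the same third bar; origin at the centre of its underside
- spacer_grip (a point): centre of the spacer block's black handle, 53 mm above its feet; the block's axes, z up. Handle 36 (x) by 26 (y) by 50 mm tall, on a yellow bridge 60 (x) by 72 (y) by 10 mm, underside 18 mm above the feet. It starts on the pad, nose (+y) towards the jig's red-bar end, give or take 0.6 rad. In use its y points as the jig's y, feet about 6 mm off the bed
- spacer: the block, 0.35 kg in all; origin on the handle axis at foot level. Along its y, from the MIDDLE of the bridge: brass nose +24 to +36 mm, open notch -24 to +24, green lip -36 to -24 (each 60 mm in x, 18 deep). The handle is clamped up to 5 mm off that middle in y, differently each time, not measured. With the lip drawing a bar and the nose on the bar before, their gap is 30 mm
- pad: wooden pad fixed on the bench to the right or the left of the jig, 120 by 120 by 12 mm thick; origin at the centre of its underside; the spacer block starts on it and is returned to it

How it is judged:
By the outcome, as a careful person would: the job done as asked, in the order asked, and still so for the second after the job is handed in, with the robot touching nothing.
It also fails if it takes over 72 s, if anything falls off the work surface, if the arm or the gripper's body presses on something with over 40 N, if the wrist force passes 120 N, or if a joint passes its speed limit or range.

ROBOT

A 6-joint arm with a two-finger parallel gripper is mounted at the origin on the work surface. World frame = base frame: x ahead of the robot, y to its left, z up, the work surface at z = 0. Lengths are in mm, angles in degrees, forces in N, time in s.
With the tool pointing down it reaches from about 350 to 850 mm from the base axis. Payload 8.1 kg.
Tool frame: the origin (TCP) lies between the finger pads; the fingertips stand r.nose_length ahead of it and the grasp point (between the pads) lies 3 mm ahead of it (r.nose_length is the distance from the TCP to the fingertips, in mm); x points along the fingers, y is the direction in which the jaws open and shut, and the axes are right-handed (so a half turn about x gives the same grasp; the last joint's range is limited). The gripper opens to 85 mm and grips with 20 to 120 N. Pads are 22 mm wide; open, the fingers measure 114 mm over their backs; the gripper's body (76 mm by 85 mm) begins 54 mm behind the grasp point. The pads swing forward as they close: fully open they stand 13 mm farther back than shut.
Start: joints at [-69.064, 7.471, 85.268, -0, 87.261, -4.893], TCP at [261.431, -540.055, 253.292] pointing down, gripper open.
Joint ranges: [-169.43, 169.43], [-51.17, 129.36], [1.28, 143.12], [-76.62, 256.62], [0, 156.53], [-152.29, 152.29]. Speed limits (degrees/s): [136.94, 136.94, 159.86, 180, 180, 180].

INTERFACE

Orientations are given as [roll, pitch, yaw] about the fixed x, y, z axes, in that order (R = Rz(yaw) Ry(pitch) Rx(roll)).
In Python, from bench import sense, optics, order, r gives the robot as it stands.
- The arm moves only by the tool carry_out, never from a script. Its argument "commands" is one flat list of numbers, 7 for each row, row after row: the shift along the tool's x, y, z in m, then the turn, a rotation vector about the tool's x, y, z in degrees, then the closure, from -1 (fully open) to 1 (shut), so that 0 is half open. A call has 1 to 12 rows; each row is the pose to reach, as a shift and turn from the pose measured when the call began, along the tool's axes at that moment; what a row does not reach only later rows make up. A row lasts 1/8 s, in which the tool goes at most 62.5 mm and 10.7 degrees, less where a joint would pass 70% of its speed; a pose out of reach is approached as far as the arm can. A call with a gripper value outside its range is refused whole. The fingers move at their own pace and stop on an object; "grip_force" is the grip in N (left out, the last holds). Time passes only in rows, so rows that repeat a pose let the fingers close. It gives the time, the measured TCP pose, the force and the opening at its end, in the units of the state.
- sense(): the state, without advancing time (a new reading comes with each control period).
- optics.snapshot(name): name is "scene" or "side" or "wrist"; returns (picture, depth): 480x640x3 uint8, red, green, blue; 480x640 float32, mm along the optical axis (not along the pixel's ray), 0 where there is no reading.
- optics.calibration(name): a dict with "mtx" (3x3 intrinsics, pixels), "extrinsics" (4x4, takes a point from camera to world coordinates). Camera axes: x right, y up, looking along -z (the intrinsics and any distortion apply to the point x, -y, -z); pixel columns grow to the right and rows downward; lengths in mm; the calibration is good to about 2 mm. A picture is of the moment at which its call begins: read the wrist's pose just before it. calibration takes no time and is no camera call; for the wrist camera it gives the pose at the moment of the call.
- order.hand_in(): hands the job in, once; it reports no verdict.
The state is a dict: "time": time; "joint_pos": joint angles; "qd": joint speeds; "joint_efforts": joint torques, N m; "tool_pos": TCP position; "tcp_rot": TCP orientation; "ft_force": force on the tool from outside, world axes, zero at the start; "wrist_torque": the same for the moment, N m; "finger_gap": finger opening in mm.
Only numpy, scipy, OpenCV 4.12 (cv2) and the standard library are available. Lean on these libraries where they do the work, as an engineer would, in place of code of your own. Each camera call takes 0.05 s, during which the arm holds its last target. There are 200 camera calls.

## Working session

There is one attempt and no reset: what is moved stays moved. The work goes in short steps, Python scripts to look and compute and a tool call to move; the robot and the scene stay as the last step left them, time stands still between calls to the robot, and variables do not carry over. Pictures are saved under pics/ and viewed, about 8 in all and at most 12, crops included, and the job is handed in when it is done.

Besides the shell and the picture viewer there is one more tool, called after "Call:" as name(argument=value, ...) on one line, values as JSON. carry_out: Moves the arm, as the interface text tells. Its arguments: {"type":"object","properties":{"commands":{"type":"array","items":{"type":"number"}},"grip_force":{"type":"number"}},"required":["commands"]}

```bash
ls; mkdir -p pics
python3 - <<'E'
from bench import sense,optics,order,r
import cv2,numpy as np
print(sense(), r.nose_length)
for n in("scene","side","wrist"):
    p,d=optics.snapshot(n); c=optics.calibration(n)
    np.savez(f"pics/{n}0.npz",p=p,d=d,K=c["mtx"],E=c["extrinsics"])
    print(n,c)
    cv2.imwrite(f"pics/{n}0.png",p[...,::-1])
E
```

```text
pics
{'time': 0.0, 'joint_pos': array([-6.90646472e+01,  7.51424779e+00,  8.53290034e+01, -2.22164654e-04,
        8.72612736e+01, -4.89178624e+00]), 'qd': array([ 0.00774203, -0.02160607,  0.11414626,  0.03668263, -0.04091059,
       -0.1048313 ]), 'joint_efforts': array([ 5.38928489e-04, -5.69399250e+01, -5.00548983e+01, -2.80614850e-04,
        1.45016730e-02, -9.26252415e-05]), 'tool_pos': array([ 261.24476221, -539.58034149,  252.25600417]), 'tcp_rot': array([-94.77015555,  89.89547503, 111.05699434]), 'ft_force': array([-0.30160828, -0.29466038, -0.78347592]), 'wrist_torque': array([ 0.00560573, -0.012373  , -0.00785468]), 'finger_gap': 85.34093871552936} 22.0
scene {'mtx': array([[510.30920993,   0.        , 324.03445502],
       [  0.        , 510.30920993, 246.31636841],
       [  0.        ,   0.        ,   1.        ]]), 'extrinsics': array([[-5.86527936e-01, -6.33517703e-01,  5.04618966e-01,
         9.80740716e+02],
       [ 8.09913629e-01, -4.54929042e-01,  3.70242460e-01,
         3.48354651e+02],
       [-4.98932989e-03,  6.25855324e-01,  7.79923214e-01,
         7.81
[... 448 characters left out ...]
2],
       [ 1.10738103e-03,  6.16214905e-01,  7.87577275e-01,
         8.22528607e+02],
       [ 0.00000000e+00,  0.00000000e+00,  0.00000000e+00,
         1.00000000e+00]])}
wrist {'mtx': array([[426.25306051,   0.        , 306.1445713 ],
       [  0.        , 426.25306051, 244.29827675],
       [  0.        ,   0.        ,   1.        ]]), 'extrinsics': array([[ 4.36234315e-01,  8.64206928e-01,  2.50691061e-01,
         3.25710171e+02],
       [-8.99832207e-01,  4.19356730e-01,  1.20174589e-01,
        -5.09223851e+02],
       [-1.27327119e-03, -2.78004171e-01,  9.60579023e-01,
         3.73335484e+02],
       [ 0.00000000e+00,  0.00000000e+00,  0.00000000e+00,
         1.00000000e+00]])}
```

View pics/scene0.png

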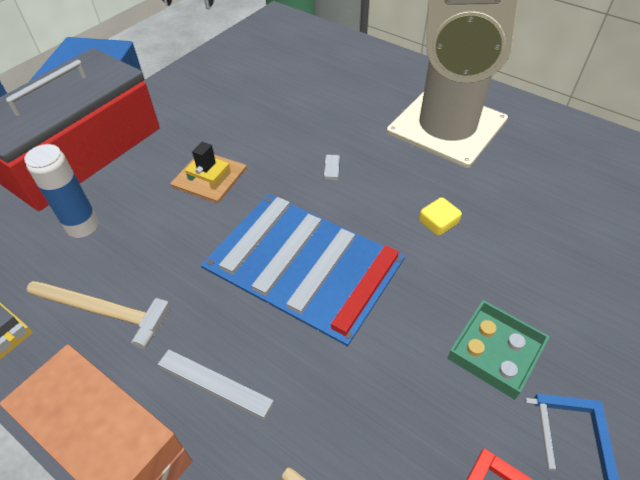

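View pics/side0.png

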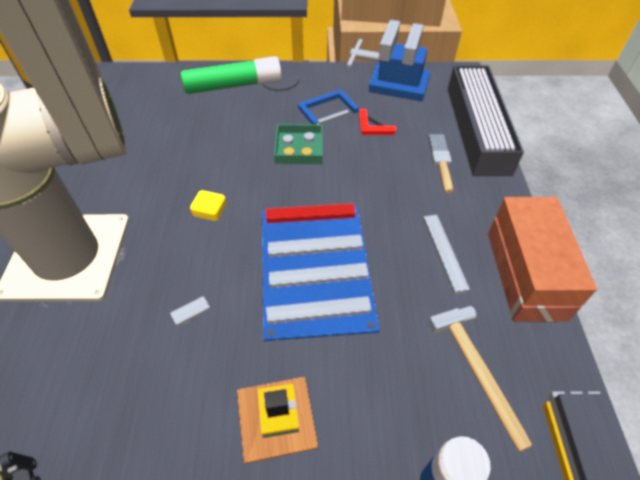

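The scene view shows the jig (quad about (205,262)–(402,258)), with the red bar at right (365,290). The bars are at (320,270), (287,253) and (255,235). The block is on its pad at (208,170). In the side view the pad is at (277,418), with the handle at (277,402). Next I'll measure these with the depth data.

```bash
cat > h.py <<'E'
import numpy as np,cv2
def cloud(f):
    z=np.load(f); p,d,K,E=z["p"],z["d"],z["K"],z["E"]
    v,u=np.mgrid[:480,:640]
    X=np.stack([(u-K[0,2])/K[0,0]*d,-(v-K[1,2])/K[1,1]*d,-d,np.ones_like(d)],-1)@E.T
    return p.astype(int),d,X[...,:3],cv2.cvtColor(p,cv2.COLOR_RGB2HSV).astype(int)
def rect(P):
    (c,s,a)=cv2.minAreaRect(P[:,:2].astype(np.float32)); return np.round(c,1),np.round(s,1),round(a,2)
def blobs(m,X,minn=60):
    m=cv2.morphologyEx(m.astype(np.uint8),cv2.MORPH_OPEN,np.ones((2,2)))
    n,l,s,c=cv2.connectedComponentsWithStats(m)
    for i in range(1,n):
        if s[i,4]>minn:
            P=X[l==i]; yield P,s[i],c[i]
E
python3 - <<'E'
from h import *
for n in("scene","side"):
    p,d,X,H=cloud(f"pics/{n}0.npz"); x,y,z=X[...,0],X[...,1],X[...,2]
    print(n)
    roi=(d>0)&(x>250)&(x<750)&(abs(y)<420)
    h,s,v=H[...,0],H[...,1],H[...,2]
    M={"blue":roi&(h>100)&(h<125)&(s>150)&(z<16),
       "red":roi&((h<6)|(h>174))&(s>150)&(z>20),
       "bars":roi&(s<60)&(v>130)&(z>18)&(z<30),
       "yellow":roi&(h>20)&(h<32)&(s>150)&(z>33),
       "black":roi&(v<70)&(z>80)&(z<100)&(y<-150),
       "pad":roi&(h>5)&(h<20)&(s>80)&(z>5)&(z<18)&(y<-150)}
    for k,m in M.items():
        for P,st,c in blobs(m,X): print(k,len(P),"z",np.round(np.median(P[:,2]),1),rect(P),"med",np.round(P.mean(0)[:2],1))
E
```

```text
scene
blue 7770 z 10.6 (array([735.1,  46.1]), array([706.2, 328.7]), 25.93) med [549.1 -24.3]
blue 433 z 10.1 (array([714.1, 207.1]), array([600.3,  60.8]), 22.14) med [525.1 128. ]
red 1663 z 28.2 (array([715.7, 188.8]), array([612.5,  87.5]), 22.92) med [532.3 110.1]
bars 1231 z 24.4 (array([747.3,  48.5]), array([747.5, 137.1]), 41.71) med [ 544.9 -135.5]
bars 1343 z 24.4 (array([741.6,  92.7]), array([689.2, 123.7]), 36.74) med [547.8 -54.1]
bars 1444 z 24.4 (array([729.2, 134.8]), array([650.9, 108.7]), 30.85) med [540.6  19.8]
yellow 458 z 39.8 (array([700.4,  11. ]), array([872.6,  89.7]), 56.14) med [ 482.6 -309.2]
black 207 z 89.2 (array([ 471.8, -331.6]), array([38. , 22.7]), 3.93) med [ 474.1 -329.2]
pad 1167 z 12.0 (array([734. , -43.8]), array([912.4, 162.1]), 47.75) med [ 485.9 -314. ]
side
blue 6753 z 10.3 (array([ 550.1, -233.9]), array([220.3, 706.7]), 4.36) med [533.8 -67.2]
red 1060 z 27.7 (array([ 484.3, -210.2]), array([740.5, 192.8]), 82.92) med [523.5  97.3]
bars 1122 z 23.9 (array([ 572.4, -275.7]), array([201.5, 612.6]), 7.4) med [533.3   5.8]
bars 1307 z 24.1 (array([ 580. , -311.2]), array([201.6, 536.2]), 8.77) med [539.8 -66.7]
bars 1509 z 23.9 (array([ 569.7, -354. ]), array([200.9, 457.4]), 7.62) med [ 539.6 -147.2]
yellow 424 z 35.2 (array([ 389.8, -220.3]), array([ 72.4, 789.7]), 16.15) med [290.6 122.5]
yellow 1063 z 40.4 (array([ 487.3, -442.2]), array([ 59.8, 305.4]), 8.65) med [ 471.4 -345.8]
black 65 z 82.2 (array([ 473.4, -349.3]), array([30.5,  1.6]), 8.12) med [ 473.4 -349.3]
pad 3411 z 12.3 (array([ 485.4, -437.7]), array([120.1, 316.6]), 10.93) med [ 465.7 -356.1]
```

```bash
sed -i 's/    m=cv2.morphologyEx(m.astype(np.uint8),cv2.MORPH_OPEN,np.ones((2,2)))/    m=cv2.morphologyEx(m.astype(np.uint8),cv2.MORPH_OPEN,np.ones((3,3)))/; s/P=X\[l==i\]; yield P/P=X[l==i]; yield P/' h.py
cat > m.py <<'E'
from h import *
import sys
tag=sys.argv[1]
for n in sys.argv[2:]:
    p,d,X,H=cloud(f"pics/{n}{tag}.npz"); x,y,z=X[...,0],X[...,1],X[...,2]
    print(n)
    roi=(d>0)&(x>250)&(x<750)&(abs(y)<420)
    h,s,v=H[...,0],H[...,1],H[...,2]
    M={"blue":roi&(h>100)&(h<125)&(s>150)&(abs(z-10)<4),
       "red":roi&((h<6)|(h>174))&(s>150)&(abs(z-28)<3),
       "bars":roi&(s<60)&(v>130)&(abs(z-24)<3),
       "yellow":roi&(h>20)&(h<32)&(s>150)&(abs(z-40)<3)&(y<-150),
       "black":roi&(v<70)&(abs(z-90)<4)&(y<-150),
       "pad":roi&(h>5)&(h<20)&(s>80)&(abs(z-12)<3)&(y<-150)}
    for k,m in M.items():
        for P,st,c in blobs(m,X,30): print(k,len(P),"z",np.round(np.median(P[:,2]),1),*rect(P),"mean",np.round(P.mean(0)[:2],1))
E
python3 m.py 0 scene side
```

```text
scene
blue 7609 z 10.6 [532.8 -29.8] [221.4 320.2] 4.54 mean [546.4 -28.7]
blue 412 z 10.6 [519.  124.9] [174.4  10.2] 4.55 mean [524.5 125.4]
red 1443 z 28.4 [522.3 105.2] [199.9  30.7] 4.6 mean [528.4 106. ]
bars 1088 z 24.5 [ 538.8 -140.8] [200.2  32.3] 6.25 mean [ 542.9 -139.8]
bars 1154 z 24.5 [539.4 -60. ] [200.8  31.8] 6.1 mean [545.3 -58.7]
bars 1290 z 24.5 [531.4  15.2] [202.5  31. ] 5.81 mean [539.9  15.8]
yellow 245 z 40.3 [ 467.7 -310.7] [59.6 32.3] 13.89 mean [ 468.1 -310. ]
yellow 69 z 40.6 [ 495.3 -357.4] [33.  17.5] 42.51 mean [ 494.3 -356.6]
black 149 z 90.4 [ 471.9 -333.7] [37.7 25. ] 8.66 mean [ 472.4 -332.8]
pad 958 z 12.4 [ 466.4 -339.1] [120.9 121. ] 10.34 mean [ 483.2 -320.5]
side
blue 6611 z 10.3 [532.3 -36.7] [218.8 311.1] 4.43 mean [531.3 -62.8]
red 837 z 28.3 [522.4 102.8] [194.7  34.2] 4.32 mean [524.8 103. ]
bars 984 z 24.2 [532.2  12.5] [196.5  34. ] 5.8 mean [531.   12.5]
bars 1157 z 24.3 [539.4 -61.5] [197.1  32.2] 6.56 mean [539.5 -62.8]
bars 1315 z 24.3 [ 538.1 -141.8] [198.   31.6] 6.58 mean [ 536.7 -143.2]
yellow 254 z 40.5 [ 466.3 -310.3] [60.2 25.6] 3.32 mean [ 467.4 -308.6]
yellow 645 z 40.3 [ 471.4 -347.1] [59.6 49.1] 8.2 mean [ 470.2 -356.6]
pad 179 z 12.3 [ 505.4 -291.8] [21.5 33.6] 9.61 mean [ 503.9 -289.9]
pad 41 z 12.3 [ 480.7 -281. ] [17.9  7.3] 5.09 mean [ 480.9 -281.4]
pad 31 z 12.0 [ 445.  -287.5] [15.8  6.8] 1.0 mean [ 445.  -287.6]
pad 2813 z 12.3 [ 465.1 -341.9] [119.8 120.4] 10.95 mean [ 460.5 -360.1]
```

View pics/wrist0.png

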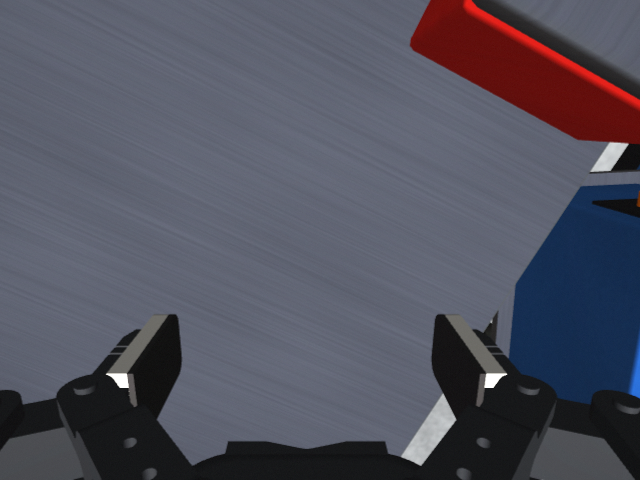

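The jig yaw is about 4.5°, with its centre near (532.7, -30). The block yaw is about 8–9°, with the handle near (472, -333). The wrist view shows only the bench and the toolbox. I'll write a pose helper, then move above the block.

```bash
cat > g.py <<'E'
import numpy as np
from scipy.spatial.transform import Rotation as Ro
from bench import sense,optics,r
C=np.array([532.7,-30.]);A=4.5
def jig(x,y):
    a=np.radians(A); return C+np.array([np.cos(a)*x-np.sin(a)*y,np.sin(a)*x+np.cos(a)*y])
def R0(s): return Ro.from_euler("xyz",s["tcp_rot"],degrees=True)
def Rt(yaw,sg=1):
    a=np.radians(yaw); X=np.array([0,0,-1.]);Y=sg*np.array([-np.sin(a),np.cos(a),0])
    return Ro.from_matrix(np.stack([X,Y,np.cross(X,Y)],1))
def delta(p,yaw,sg=1,s=None):
    s=s or sense(); R=R0(s)
    print("shift m",np.round(R.inv().apply(np.array(p)-s["tool_pos"])/1000,4),"turn",np.round((R.inv()*Rt(yaw,sg)).as_rotvec(degrees=True),2))
def jigpos():
    s=sense(); a=np.radians(A); d=s["tool_pos"][:2]-C; f=s["ft_force"]
    print("jig",np.round([np.cos(a)*d[0]+np.sin(a)*d[1],-np.sin(a)*d[0]+np.cos(a)*d[1],s["tool_pos"][2]],2),"F",np.round(f,2),"Fjy",round(-np.sin(a)*f[0]+np.cos(a)*f[1],2),"t",s["time"],"R",np.round(R0(s).as_matrix(),3).tolist())
E
python3 - <<'E'
from g import *
print(R0(sense()).as_matrix().round(3))
delta([472,-334,190],8.5,1);delta([472,-334,190],8.5,-1)
E
```

```text
[[-0.001  0.436 -0.9  ]
 [ 0.001 -0.9   -0.436]
 [-1.    -0.001 -0.   ]]
shift m [ 0.0626 -0.0932 -0.2793] turn [-1.6267e+02 -1.2000e-01  1.0000e-02]
shift m [ 0.0626 -0.0932 -0.2793] turn [1.733e+01 1.000e-02 8.000e-02]
```

Call:
carry_out(commands=[0.0,-0.016,-0.047,3,0,0,-1,0.01,-0.031,-0.093,6,0,0,-1,0.02,-0.047,-0.14,9,0,0,-1,0.035,-0.062,-0.186,12,0,0,-1,0.05,-0.078,-0.233,15,0,0,-1,0.0626,-0.0932,-0.2793,17.3,0,0,-1,0.0626,-0.0932,-0.2793,17.3,0,0,-1,0.0626,-0.0932,-0.2793,17.3,0,0,-1])

```text
time: 1.15
tool_pos: [471.8, -334.1, 189.9]
tcp_rot: [-56.0, 89.9, 132.6]
ft_force: [-0.3, -0.2, 0.7]
finger_gap: 85.6
```

Run:
```python
from g import *
import cv2
s=sense(); c=optics.calibration("wrist"); p,d=optics.snapshot("wrist")
np.savez("pics/wrist1.npz",p=p,d=d,K=c["mtx"],E=c["extrinsics"])
cv2.imwrite("pics/wrist1.png",p[...,::-1])
print(s["tool_pos"],s["joint_pos"])
from h import cloud,rect,blobs
p,d,X,H=cloud("pics/wrist1.npz"); z=X[...,2]; h,sa,v=H[...,0],H[...,1],H[...,2]
ok=(d>0)&(X[...,1]<-150)
for k,m in {"yel":ok&(h>20)&(h<32)&(sa>150)&(abs(z-40)<4),"blk":ok&(v<70)&(abs(z-90)<4),"pad":ok&(h>5)&(h<20)&(sa>80)&(abs(z-12)<4)}.items():
    for P,st,cc in blobs(m,X,100): print(k,len(P),np.median(P[:,2]).round(1),*rect(P),st)
```

```text
[ 471.84213519 -334.07492441  189.9053423 ] [-4.03872545e+01  6.35166569e+00  9.31629823e+01  1.20843771e-02
  8.05823723e+01  4.10144427e+01]
yel 3316 40.3 [ 467.9 -314.7] [60.3 30.9] 8.71 [ 251  189   49   90 3316]
yel 2804 40.3 [ 474.8 -357.6] [60.7 28.1] 11.12 [ 319  189   45   89 2804]
blk 159 89.3 [ 488.8 -333.5] [ 1.4 24.3] 8.59 [287 225  46   4 159]
blk 2018 90.3 [ 469.6 -336.6] [31.2 25.1] 8.22 [ 287  235   47   54 2018]
pad 15751 12.2 [ 466.7 -341.2] [120.  120.1] 11.06 [  226   144   173   167 15751]
```

View pics/wrist1.png

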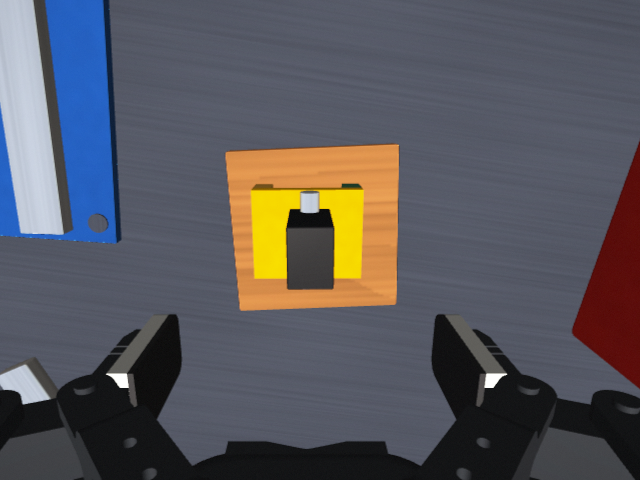

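The wrist view shows the block square on the pad at (310,240), the handle at (310,250) and a bolt on its +x side at (310,200). The jaw sides are clear. Next I'll descend and grip.

Run:
```python
from g import *
delta([471.4,-335.5,70],8.6,-1)
```

```text
shift m [0.1203 0.0009 0.0003] turn [-0.07  0.03  0.06]
```

Call:
carry_out(commands=[0.04,0.0009,0.0003,0,0,0,-1,0.08,0.0009,0.0003,0,0,0,-1,0.11,0.0009,0.0003,0,0,0,-1,0.12,0.0009,0.0003,0,0,0,-1,0.12,0.0009,0.0003,0,0,0,-0.2,0.12,0.0009,0.0003,0,0,0,0.3,0.12,0.0009,0.0003,0,0,0,0.6,0.12,0.0009,0.0003,0,0,0,1,0.12,0.0009,0.0003,0,0,0,1,0.12,0.0009,0.0003,0,0,0,1], grip_force=70)

```text
time: 2.45
tool_pos: [472.2, -336.2, 71.9]
tcp_rot: [136.5, 89.9, -35.0]
ft_force: [-1.0, 0.3, 6.3]
finger_gap: 25.6
```

Run:
```python
from g import *
s=sense();print({k:s[k].round(2) if hasattr(s[k],'round') else s[k] for k in s})
p=np.r_[s["tool_pos"][:2],190];delta(p,8.6,-1)
```

```text
{'time': 2.45, 'joint_pos': array([-4.052e+01,  1.344e+01,  9.832e+01,  1.000e-02,  6.816e+01,
        4.094e+01]), 'qd': array([ 0.06,  0.06,  0.06,  0.08, -0.03,  0.01]), 'joint_efforts': array([ 1.000e-01, -5.359e+01, -4.241e+01,  1.300e-01, -4.700e-01,
       -3.000e-02]), 'tool_pos': array([ 472.19, -336.15,   71.86]), 'tcp_rot': array([136.45,  89.93, -35.01]), 'ft_force': array([-1.03,  0.3 ,  6.27]), 'wrist_torque': array([ 0.04,  0.19, -0.03]), 'finger_gap': 25.57803848031459}
shift m [-1.181e-01  1.000e-04 -1.000e-04] turn [-0.06 -0.05 -0.05]
```

Call:
carry_out(commands=[-0.01,0,0,0,0,0,1,-0.03,0,0,0,0,0,1,-0.06,0,0,0,0,0,1,-0.06,0,0,0,0,0,1,-0.06,0,0,0,0,0,1])

```text
time: 3.08
tool_pos: [472.0, -336.0, 131.5]
tcp_rot: [136.6, 89.9, -34.9]
ft_force: [-1.1, 0.4, -3.5]
finger_gap: 25.3
```

Run:
```python
from g import *
import cv2
s=sense();print(s["tool_pos"],s["ft_force"],s["wrist_torque"],s["finger_gap"])
for n in ("side","scene"):
    p,d=optics.snapshot(n); c=optics.calibration(n)
    np.savez(f"pics/{n}1.npz",p=p,d=d,K=c["mtx"],E=c["extrinsics"])
cv2.imwrite("pics/s1.png",np.hstack([cv2.resize(np.load("pics/side1.npz")["p"][300:460,180:380],None,fx=2,fy=2),cv2.resize(np.load("pics/scene1.npz")["p"][80:240,120:320],None,fx=2,fy=2)])[...,::-1])
from h import cloud
X=cloud("pics/side1.npz")[2];q=jig(0,0)
j=jig(2.5,44); print("bar1 pre-hook above"); delta([*j,150],A,-1)
print(R0(s).as_matrix().round(4).tolist())
```

```text
[ 471.95019695 -335.95499302  131.49301356] [-1.0564953   0.40591749 -3.45440739] [ 0.03485155  0.05216801 -0.02974701] 25.317890580287916
bar1 pre-hook above
shift m [-0.0194 -0.3367 -0.1116] turn [4.04 0.04 0.05]
[[0.0009, 0.1485, -0.9889], [-0.0006, -0.9889, -0.1485], [-1.0, 0.0008, -0.0008]]
```

View pics/s1.png

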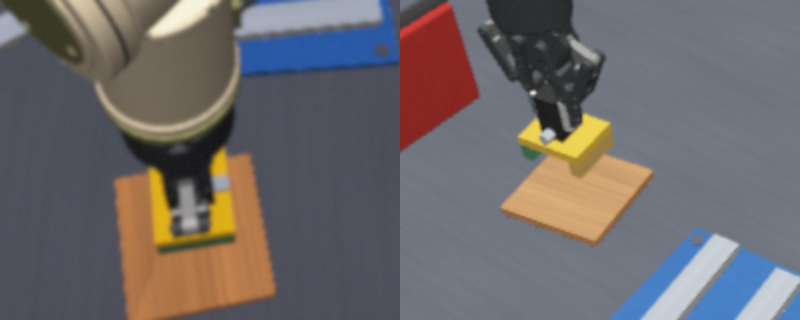

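The block is held level (crops at (185,215) and (565,135)), nose towards the jig, and the pad is clear below it. Next I'll carry it above bar 1.

Call:
carry_out(commands=[-0.019,-0.02,-0.006,0,0,0,1,-0.019,-0.06,-0.02,0.5,0,0,1,-0.019,-0.1,-0.033,1,0,0,1,-0.019,-0.14,-0.046,1.5,0,0,1,-0.019,-0.18,-0.06,2,0,0,1,-0.019,-0.22,-0.073,2.5,0,0,1,-0.019,-0.26,-0.086,3,0,0,1,-0.019,-0.3,-0.1,3.5,0,0,1,-0.019,-0.325,-0.108,4.04,0,0,1,-0.0194,-0.3367,-0.1116,4.04,0,0,1,-0.0194,-0.3367,-0.1116,4.04,0,0,1,-0.0194,-0.3367,-0.1116,4.04,0,0,1])

```text
time: 4.68
tool_pos: [531.5, 13.1, 149.7]
tcp_rot: [-20.5, 89.9, 164.0]
ft_force: [-0.8, -0.2, -3.0]
finger_gap: 25.6
```

Run:
```python
from g import *
jigpos(); delta([*jig(2.5,44),76],A,-1)
```

```text
jig [  2.19  43.05 149.66] F [-0.76 -0.23 -2.99] Fjy -0.17 t 4.675 R [[-0.001, 0.078, -0.997], [0.0, -0.997, -0.078], [-1.0, -0.0, 0.001]]
shift m [ 0.0737 -0.0009 -0.0004] turn [-0.04  0.08  0.03]
```

Call:
carry_out(commands=[0.02,-0.0009,-0.0004,0,0,0,1,0.04,-0.0009,-0.0004,0,0,0,1,0.055,-0.0009,-0.0004,0,0,0,1,0.065,-0.0009,-0.0004,0,0,0,1,0.0737,-0.0009,-0.0004,0,0,0,1,0.0737,-0.0009,-0.0004,0,0,0,1,0.0737,-0.0009,-0.0004,0,0,0,1])

```text
time: 5.55
tool_pos: [532.2, 14.1, 76.5]
tcp_rot: [-33.2, 90.0, 151.3]
ft_force: [-0.1, 0.6, -3.6]
finger_gap: 25.2
```

Run:
```python
from g import *
jigpos(); delta([*jig(2.5,60),76],A,-1); delta([*jig(2.5,80),76],A,-1)
```

```text
jig [ 2.91 43.96 76.5 ] F [-0.14  0.6  -3.62] Fjy 0.61 t 5.55 R [[-0.001, 0.078, -0.997], [0.0, -0.997, -0.078], [-1.0, -0.0, 0.001]]
shift m [ 0.0005 -0.016   0.0004] turn [-0.03  0.03  0.02]
shift m [ 0.0005 -0.036   0.0004] turn [-0.03  0.03  0.02]
```

Call:
carry_out(commands=[0.0005,-0.002,0,0,0,0,1,0.0005,-0.004,0,0,0,0,1,0.0005,-0.006,0,0,0,0,1,0.0005,-0.008,0,0,0,0,1,0.0005,-0.01,0,0,0,0,1,0.0005,-0.012,0,0,0,0,1,0.0005,-0.014,0,0,0,0,1,0.0005,-0.016,0,0,0,0,1,0.0005,-0.018,0,0,0,0,1,0.0005,-0.02,0,0,0,0,1,0.0005,-0.022,0,0,0,0,1,0.0005,-0.024,0,0,0,0,1])

```text
time: 7.05
tool_pos: [530.3, 38.1, 76.1]
tcp_rot: [-37.4, 90.0, 147.1]
ft_force: [0.2, -4.3, -1.6]
finger_gap: 25.3
```

Run:
```python
from g import *
jigpos(); delta([*jig(2.5,80),76],A,-1)
```

```text
jig [ 3.   68.05 76.09] F [ 0.16 -4.32 -1.58] Fjy -4.32 t 7.05 R [[-0.0, 0.078, -0.997], [0.0, -0.997, -0.078], [-1.0, -0.0, 0.0]]
shift m [ 0.0001 -0.0119  0.0005] turn [-0.03  0.02  0.02]
```

Call:
carry_out(commands=[0.0,-0.0015,0,0,0,0,1,0.0,-0.003,0,0,0,0,1,0.0,-0.0045,0,0,0,0,1,0.0,-0.006,0,0,0,0,1,0.0,-0.0075,0,0,0,0,1,0.0,-0.009,0,0,0,0,1,0.0,-0.0105,0,0,0,0,1,0.0,-0.012,0,0,0,0,1,0.0,-0.013,0,0,0,0,1])

```text
time: 8.18
tool_pos: [529.3, 51.2, 76.1]
tcp_rot: [-38.0, 90.0, 146.4]
ft_force: [0.2, -5.2, -2.0]
finger_gap: 25.2
```

Run:
```python
from g import *
jigpos()
```

```text
jig [ 2.99 81.19 76.08] F [ 0.22 -5.21 -2.04] Fjy -5.21 t 8.175 R [[-0.0, 0.078, -0.997], [0.0, -0.997, -0.078], [-1.0, -0.0, 0.0]]
```

Call:
carry_out(commands=[0,-0.0005,0,0,0,0,1,0,-0.001,0,0,0,0,1])

```text
time: 8.43
tool_pos: [529.2, 52.2, 76.1]
tcp_rot: [-28.3, 90.0, 156.2]
ft_force: [-0.1, -4.1, -2.9]
finger_gap: 25.4
```

Call:
carry_out(commands=[0,-0.0003,0,0,0,0,1,0,-0.0006,0,0,0,0,1])

```text
time: 8.68
tool_pos: [529.2, 52.5, 76.1]
tcp_rot: [27.6, 90.0, -147.9]
ft_force: [0.7, -5.8, -1.6]
finger_gap: 25.4
```

Run:
```python
from g import *
jigpos()
```

```text
jig [ 3.   82.54 76.09] F [ 0.74 -5.78 -1.62] Fjy -5.82 t 8.675 R [[-0.0, 0.078, -0.997], [-0.0, -0.997, -0.078], [-1.0, 0.0, 0.0]]
```

Call:
carry_out(commands=[0,-0.0005,0,0,0,0,1,0,-0.0005,0,0,0,0,1])

```text
time: 8.93
tool_pos: [529.2, 52.6, 76.1]
tcp_rot: [62.6, 89.9, -112.9]
ft_force: [0.8, -6.6, -2.4]
finger_gap: 25.3
```

Call:
carry_out(commands=[0,-0.0005,0,0,0,0,1,0,-0.0005,0,0,0,0,1])

```text
time: 9.18
tool_pos: [529.2, 52.6, 76.0]
tcp_rot: [71.0, 89.9, -104.6]
ft_force: [0.4, -6.5, -2.6]
finger_gap: 25.4
```

Run:
```python
from g import *
jigpos()
```

```text
jig [ 2.95 82.64 76.03] F [ 0.45 -6.54 -2.65] Fjy -6.55 t 9.175 R [[-0.0, 0.078, -0.997], [-0.002, -0.997, -0.078], [-1.0, 0.002, 0.001]]
```

Call:
carry_out(commands=[0,-0.001,0,0,0,0,1,0,-0.0015,0,0,0,0,1,0,-0.0015,0,0,0,0,1])

```text
time: 9.55
tool_pos: [529.1, 52.8, 76.1]
tcp_rot: [80.5, 89.8, -95.0]
ft_force: [-0.2, -10.3, -0.4]
finger_gap: 25.3
```

Run:
```python
from g import *
jigpos(); print(sense()["wrist_torque"])
```

```text
jig [ 2.96 82.83 76.13] F [ -0.17 -10.34  -0.39] Fjy -10.29 t 9.55 R [[-0.0, 0.077, -0.997], [-0.004, -0.997, -0.077], [-1.0, 0.004, 0.001]]
[-2.05419573 -0.04257593 -0.0724121 ]
```

Call:
carry_out(commands=[0,0.003,0,0,0,0,1,0,0.006,0,0,0,0,1,0,0.0085,0,0,0,0,1,0,0.0085,0,0,0,0,1,-0.015,0.0085,0,0,0,0,1,-0.035,0.0085,0,0,0,0,1,-0.045,0.0085,0,0,0,0,1,-0.045,0.0385,0,0,0,0,1,-0.045,0.0685,0,0,0,0,1,-0.045,0.0985,0,0,0,0,1,-0.045,0.1135,-0.0013,0,0,0,1,-0.045,0.1135,-0.0013,0,0,0,1])

```text
time: 11.05
tool_pos: [539.5, -60.6, 121.8]
tcp_rot: [86.0, 89.8, -89.6]
ft_force: [-0.9, 0.4, -4.1]
finger_gap: 25.0
```

```bash
python3 - <<'E'
from g import *
import cv2
jigpos(); delta([*jig(4.3,-31.1),76],A,-1)
for n in ("side","scene"):
    p,d=optics.snapshot(n); c=optics.calibration(n)
    np.savez(f"pics/{n}2.npz",p=p,d=d,K=c["mtx"],E=c["extrinsics"])
cv2.imwrite("pics/s2.png",np.hstack([cv2.resize(np.load("pics/side2.npz")["p"][190:350,220:420],None,fx=2,fy=2),cv2.resize(np.load("pics/scene2.npz")["p"][180:340,200:400],None,fx=2,fy=2)])[...,::-1])
E
python3 m.py 2 scene side | grep -E "bars|red|sc|si"
```

```text
jig [  4.33 -31.05 121.83] F [-0.93  0.36 -4.11] Fjy 0.43 t 11.05 R [[0.0, 0.076, -0.997], [-0.004, -0.997, -0.076], [-1.0, 0.004, 0.0]]
shift m [ 0.0458 -0.0001  0.    ] turn [-0.15  0.01 -0.2 ]
scene
red 1438 z 28.4 [522.  105.5] [200.8  30.9] 4.79 mean [527.9 106.2]
bars 758 z 24.6 [ 557.4 -138.1] [162.6  31.7] 6.57 mean [ 572.1 -137.6]
bars 91 z 24.5 [449.7 -68.5] [21.6 26.4] 5.13 mean [449.1 -68. ]
bars 1331 z 24.5 [530.9  45.6] [199.3  30.6] 4.77 mean [534.7  46. ]
bars 645 z 24.5 [584.8 -55. ] [108.   30.6] 6.58 mean [590.  -54.8]
side
red 125 z 28.2 [603.1 109.7] [33.9 29.4] 87.81 mean [602.4 109.3]
red 288 z 28.3 [460.3  98.3] [71.3 32.7] 5.67 mean [459.3  97.4]
bars 128 z 24.4 [578.9  47.2] [30.6 28.4] 88.91 mean [577.9  46.1]
bars 150 z 24.3 [610.3  49.4] [32.5 31.2] 7.12 mean [610.5  49.2]
bars 396 z 24.0 [476.   39.7] [88.3 31.6] 5.97 mean [473.3  37.7]
bars 357 z 24.2 [600.  -55.2] [75.3 31.5] 6.18 mean [604.  -55.9]
bars 435 z 24.2 [483.2 -69.2] [84.5 31.8] 4.75 mean [476.7 -70.7]
bars 1335 z 24.3 [ 538.3 -141.9] [198.3  31.3] 6.64 mean [ 538.4 -142.8]
```

View pics/s2.png

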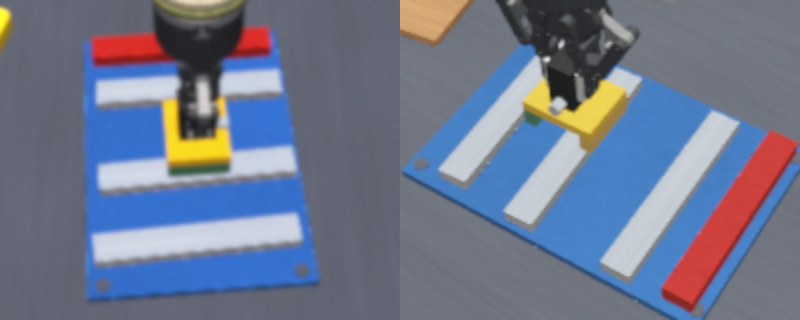

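The crops show bar 1 square and about 30 mm from the red bar (scene yaw 4.77° against 4.79° for the red bar). The block is hovering over bar 2. I'll descend onto it and draw.

Call:
carry_out(commands=[0.015,0,0,-0.1,0,-0.2,1,0.03,0,0,-0.1,0,-0.2,1,0.04,0,0,-0.1,0,-0.2,1,0.0458,0,0,-0.1,0,-0.2,1,0.0458,0,0,-0.1,0,-0.2,1,0.0458,-0.002,0,-0.1,0,-0.2,1,0.0458,-0.004,0,-0.1,0,-0.2,1,0.0458,-0.006,0,-0.1,0,-0.2,1,0.0458,-0.008,0,-0.1,0,-0.2,1,0.0458,-0.01,0,-0.1,0,-0.2,1,0.0458,-0.012,0,-0.1,0,-0.2,1,0.0458,-0.014,0,-0.1,0,-0.2,1])

```text
time: 12.65
tool_pos: [538.4, -45.9, 76.1]
tcp_rot: [96.8, 90.0, -78.7]
ft_force: [0.8, -5.2, -0.9]
finger_gap: 25.1
```

Run:
```python
from g import *
jigpos(); delta([*jig(4.3,5),76],A,-1)
```

```text
jig [  4.49 -16.26  76.09] F [ 0.79 -5.24 -0.86] Fjy -5.29 t 12.65 R [[0.0, 0.079, -0.997], [-0.0, -0.997, -0.079], [-1.0, 0.0, -0.0]]
shift m [ 0.0001 -0.0213  0.0002] turn [ 0.03 -0.   -0.02]
```

Call:
carry_out(commands=[0,-0.002,0,0,0,0,1,0,-0.004,0,0,0,0,1,0,-0.0063,0,0,0,0,1,0,-0.0086,0,0,0,0,1,0,-0.011,0,0,0,0,1,0,-0.0133,0,0,0,0,1,0,-0.0156,0,0,0,0,1,0,-0.018,0,0,0,0,1,0,-0.0203,0,0,0,0,1,0,-0.0226,0,0,0,0,1,0,-0.0245,0,0,0,0,1,0,-0.026,0,0,0,0,1])

```text
time: 14.15
tool_pos: [536.4, -19.8, 76.1]
tcp_rot: [97.4, 90.0, -78.1]
ft_force: [1.1, -4.3, -1.8]
finger_gap: 25.5
```

Call:
carry_out(commands=[0,-0.0015,0,0,0,0,1,0,-0.003,0,0,0,0,1,0,-0.0045,0,0,0,0,1,0,-0.006,0,0,0,0,1,0,-0.0075,0,0,0,0,1,0,-0.0087,0,0,0,0,1,0,-0.0095,0,0,0,0,1])

```text
time: 15.02
tool_pos: [535.6, -10.3, 76.1]
tcp_rot: [99.1, 90.0, -76.3]
ft_force: [0.5, -4.2, -2.2]
finger_gap: 25.3
```

Run:
```python
from g import *
jigpos()
```

```text
jig [ 4.48 19.4  76.11] F [ 0.54 -4.22 -2.21] Fjy -4.25 t 15.025 R [[0.0, 0.079, -0.997], [-0.0, -0.997, -0.079], [-1.0, 0.0, -0.0]]
```

Call:
carry_out(commands=[0,-0.0008,0,0,0,0,1,0,-0.0016,0,0,0,0,1,0,-0.0022,0,0,0,0,1])

```text
time: 15.4
tool_pos: [535.5, -8.1, 76.1]
tcp_rot: [96.2, 90.0, -79.3]
ft_force: [0.3, -5.1, -1.7]
finger_gap: 24.7
```

Call:
carry_out(commands=[0,-0.0003,0,0,0,0,1,0,-0.0004,0,0,0,0,1])

```text
time: 15.65
tool_pos: [535.4, -7.7, 76.1]
tcp_rot: [93.6, 90.0, -81.9]
ft_force: [-0.4, -4.8, -2.4]
finger_gap: 25.6
```

Call:
carry_out(commands=[0,-0.0004,0,0,0,0,1,0,-0.0004,0,0,0,0,1])

```text
time: 15.9
tool_pos: [535.4, -7.2, 76.1]
tcp_rot: [94.8, 90.0, -80.7]
ft_force: [0.3, -4.2, -1.3]
finger_gap: 25.4
```

Run:
```python
from g import *
jigpos(); print(sense()["wrist_torque"])
```

```text
jig [ 4.46 22.51 76.09] F [ 0.3  -4.24 -1.34] Fjy -4.25 t 15.9 R [[0.0, 0.079, -0.997], [-0.0, -0.997, -0.079], [-1.0, 0.0, -0.0]]
[-0.97780714 -0.09992924 -0.00293832]
```

Call:
carry_out(commands=[0,-0.0003,0,0,0,0,1,0,-0.0003,0,0,0,0,1])

```text
time: 16.15
tool_pos: [535.4, -7.1, 76.1]
tcp_rot: [97.9, 90.0, -77.5]
ft_force: [0.3, -6.3, -1.4]
finger_gap: 25.1
```

Run:
```python
from g import *
jigpos(); print(sense()["wrist_torque"])
```

```text
jig [ 4.49 22.61 76.13] F [ 0.28 -6.31 -1.43] Fjy -6.31 t 16.15 R [[0.0, 0.079, -0.997], [-0.001, -0.997, -0.079], [-1.0, 0.001, -0.0]]
[-1.15415718 -0.07091197 -0.008582  ]
```

Contact is felt at 22.61 mm, which is exactly 60 mm behind the red-bar contact at 82.6 mm. I'll back off, lift and go to bar 3.

Call:
carry_out(commands=[0,0.003,0,0,0,0,1,0,0.006,0,0,0,0,1,0,0.0085,0,0,0,0,1,0,0.0085,0,0,0,0,1,-0.015,0.0085,0,0,0,0,1,-0.035,0.0085,0,0,0,0,1,-0.045,0.0085,0,0,0,0,1,-0.045,0.0385,0.002,0,0,0,1,-0.045,0.0785,0.004,0,0,0,1,-0.045,0.1135,0.006,0,0,0,1,-0.045,0.134,0.0075,0,0,0,1,-0.045,0.134,0.0075,0,0,0,1])

```text
time: 17.65
tool_pos: [538.5, -142.3, 121.4]
tcp_rot: [113.8, 90.0, -61.8]
ft_force: [-0.4, -0.7, -3.2]
finger_gap: 25.2
```

```bash
python3 - <<'E'
from g import *
jigpos(); delta([*jig(-3,-111.4),76],A,-1)
for n in ("scene",):
    p,d=optics.snapshot(n); c=optics.calibration(n)
    np.savez(f"pics/{n}3.npz",p=p,d=d,K=c["mtx"],E=c["extrinsics"])
E
python3 m.py 3 scene | grep -E "bars|red|sc|si"
```

```text
jig [  -3.03 -112.41  121.42] F [-0.36 -0.66 -3.15] Fjy -0.63 t 17.65 R [[0.0, 0.077, -0.997], [-0.001, -0.997, -0.077], [-1.0, 0.001, -0.0]]
shift m [ 0.0454 -0.001  -0.    ] turn [-0.09 -0.02 -0.04]
scene
red 1431 z 28.4 [522.6 105.1] [199.6  30.8] 4.41 mean [529.  106.2]
bars 107 z 24.3 [ 452.2 -147.2] [40.9 21.1] 56.9 mean [ 452.4 -148.3]
bars 1290 z 24.6 [536.2 -14. ] [199.8  31.9] 4.02 mean [542.3 -13.4]
bars 596 z 24.5 [ 584.2 -134.8] [108.5  31.7] 7.06 mean [ 589.5 -134.7]
bars 1326 z 24.6 [530.3  45.5] [200.6  31.1] 4.6 mean [535.9  46. ]
```

Bars 1 and 2 look correct. I'll descend on bar 3 and draw it; contact is predicted at y = -37.4.

Call:
carry_out(commands=[0.015,-0.001,0,-0.1,0,0,1,0.03,-0.001,0,-0.1,0,0,1,0.04,-0.001,0,-0.1,0,0,1,0.0454,-0.001,0,-0.1,0,0,1,0.0454,-0.001,0,-0.1,0,0,1,0.0454,-0.003,0,-0.1,0,0,1,0.0454,-0.005,0,-0.1,0,0,1,0.0454,-0.007,0,-0.1,0,0,1,0.0454,-0.009,0,-0.1,0,0,1,0.0454,-0.011,0,-0.1,0,0,1,0.0454,-0.013,0,-0.1,0,0,1,0.0454,-0.015,0,-0.1,0,0,1])

```text
time: 19.2
tool_pos: [537.6, -126.6, 76.2]
tcp_rot: [130.3, 89.9, -45.2]
ft_force: [-0.4, -5.3, -1.0]
finger_gap: 25.2
```

Run:
```python
from g import *
jigpos(); delta([*jig(-3,-40.5),76],A,-1)
```

```text
jig [ -2.73 -96.66  76.19] F [-0.41 -5.33 -0.99] Fjy -5.28 t 19.2 R [[0.001, 0.079, -0.997], [-0.001, -0.997, -0.079], [-1.0, 0.001, -0.001]]
shift m [ 0.0001 -0.0562  0.0002] turn [ 0.05 -0.04 -0.05]
```

Call:
carry_out(commands=[0,-0.002,0,0,0,0,1,0,-0.0045,0,0,0,0,1,0,-0.007,0,0,0,0,1,0,-0.0095,0,0,0,0,1,0,-0.012,0,0,0,0,1,0,-0.0145,0,0,0,0,1,0,-0.017,0,0,0,0,1,0,-0.0195,0,0,0,0,1,0,-0.022,0,0,0,0,1,0,-0.0245,0,0,0,0,1,0,-0.0265,0,0,0,0,1,0,-0.028,0,0,0,0,1])

```text
time: 20.7
tool_pos: [535.4, -98.6, 76.2]
tcp_rot: [129.6, 89.9, -45.9]
ft_force: [0.5, -3.8, -2.2]
finger_gap: 25.5
```

Call:
carry_out(commands=[0,-0.002,0,0,0,0,1,0,-0.0045,0,0,0,0,1,0,-0.007,0,0,0,0,1,0,-0.0095,0,0,0,0,1,0,-0.012,0,0,0,0,1,0,-0.0145,0,0,0,0,1,0,-0.017,0,0,0,0,1,0,-0.0195,0,0,0,0,1,0,-0.022,0,0,0,0,1,0,-0.0245,0,0,0,0,1,0,-0.0265,0,0,0,0,1,0,-0.0275,0,0,0,0,1])

```text
time: 22.2
tool_pos: [533.2, -71.0, 76.2]
tcp_rot: [130.6, 89.9, -44.9]
ft_force: [-0.1, -4.5, -1.9]
finger_gap: 25.2
```

Run:
```python
from g import *
jigpos()
```

```text
jig [ -2.73 -40.94  76.2 ] F [-0.05 -4.45 -1.85] Fjy -4.43 t 22.2 R [[0.001, 0.079, -0.997], [-0.001, -0.997, -0.079], [-1.0, 0.001, -0.001]]
```

Call:
carry_out(commands=[0,-0.001,0,0,0,0,1,0,-0.002,0,0,0,0,1,0,-0.0028,0,0,0,0,1])

```text
time: 22.58
tool_pos: [533.0, -68.2, 76.2]
tcp_rot: [128.0, 89.9, -47.5]
ft_force: [-0.0, -4.6, -1.0]
finger_gap: 25.6
```

Call:
carry_out(commands=[0,-0.0003,0,0,0,0,1,0,-0.0004,0,0,0,0,1])

```text
time: 22.82
tool_pos: [532.9, -67.8, 76.2]
tcp_rot: [127.9, 89.9, -47.5]
ft_force: [-0.1, -4.5, -1.6]
finger_gap: 24.9
```

Run:
```python
from g import *
jigpos(); print(sense()["wrist_torque"])
```

```text
jig [ -2.76 -37.71  76.19] F [-0.11 -4.53 -1.55] Fjy -4.51 t 22.825 R [[0.001, 0.079, -0.997], [-0.001, -0.997, -0.079], [-1.0, 0.001, -0.001]]
[-0.97827668 -0.01111043  0.00753199]
```

Call:
carry_out(commands=[0,-0.0003,0,0,0,0,1,0,-0.0003,0,0,0,0,1])

```text
time: 23.08
tool_pos: [532.9, -67.5, 76.2]
tcp_rot: [127.2, 89.9, -48.2]
ft_force: [1.0, -4.7, -1.0]
finger_gap: 25.1
```

Run:
```python
from g import *
jigpos(); print(sense()["wrist_torque"])
```

```text
jig [ -2.75 -37.44  76.18] F [ 0.97 -4.73 -0.96] Fjy -4.79 t 23.075 R [[0.001, 0.079, -0.997], [-0.001, -0.997, -0.079], [-1.0, 0.001, -0.001]]
[-1.01051714e+00 -1.00320833e-01  7.76904279e-04]
```

Call:
carry_out(commands=[0,-0.0002,0,0,0,0,1,0,-0.0003,0,0,0,0,1])

```text
time: 23.32
tool_pos: [532.9, -67.5, 76.2]
tcp_rot: [117.9, 89.9, -57.5]
ft_force: [0.2, -6.2, -2.5]
finger_gap: 25.4
```

Run:
```python
from g import *
jigpos(); print(sense()["wrist_torque"])
```

```text
jig [ -2.77 -37.4   76.16] F [ 0.25 -6.16 -2.5 ] Fjy -6.16 t 23.325 R [[0.001, 0.079, -0.997], [-0.001, -0.997, -0.079], [-1.0, 0.001, -0.001]]
[-1.2612089  -0.08459657  0.00786245]
```

Contact is felt at -37.40 mm, again exactly 60 mm on. I'll back off and lift, then return to the pad.

Call:
carry_out(commands=[0,0.003,0,0,0,0,1,0,0.006,0,0,0,0,1,0,0.0085,0,0,0,0,1,0,0.0085,0,0,0,0,1,-0.015,0.0085,0,0,0,0,1,-0.035,0.0085,0,0,0,0,1,-0.055,0.0085,0,0,0,0,1,-0.055,0.0085,0,0,0,0,1])

```text
time: 24.32
tool_pos: [535.4, -76.2, 134.2]
tcp_rot: [152.9, 89.6, -22.5]
ft_force: [0.7, 0.4, -3.3]
finger_gap: 25.6
```

Run:
```python
from g import *
jigpos(); delta([470.5,-337,131],8.6,-1)
```

```text
jig [ -0.93 -46.29 134.24] F [ 0.73  0.4  -3.3 ] Fjy 0.34 t 24.325 R [[0.006, 0.079, -0.997], [-0.002, -0.997, -0.079], [-1.0, 0.003, -0.006]]
shift m [0.0035 0.2548 0.0854] turn [-4.04 -0.32 -0.18]
```

Call:
carry_out(commands=[0.001,0.03,0.01,-0.5,-0.3,-0.2,1,0.002,0.065,0.022,-1,-0.3,-0.2,1,0.003,0.1,0.034,-1.6,-0.3,-0.2,1,0.003,0.135,0.045,-2.2,-0.3,-0.2,1,0.003,0.17,0.057,-2.8,-0.3,-0.2,1,0.003,0.205,0.069,-3.4,-0.3,-0.2,1,0.003,0.24,0.08,-4,-0.3,-0.2,1,0.0035,0.2548,0.0854,-4,-0.3,-0.2,1,0.0035,0.2548,0.0854,-4,-0.3,-0.2,1,0.0035,0.2548,0.0854,-4,-0.3,-0.2,1])

```text
time: 25.58
tool_pos: [470.7, -335.8, 130.6]
tcp_rot: [-96.2, 89.9, 92.4]
ft_force: [1.1, -0.7, -3.8]
finger_gap: 25.2
```

```bash
python3 - <<'E'
from g import *
jigpos(); delta([470.5,-337,73.0],8.6,-1)
p,d=optics.snapshot("scene"); c=optics.calibration("scene")
np.savez(f"pics/scene4.npz",p=p,d=d,K=c["mtx"],E=c["extrinsics"])
E
python3 m.py 4 scene | grep -E "bars|red"
```

```text
jig [ -85.84 -300.02  130.56] F [ 1.09 -0.72 -3.82] Fjy -0.8 t 25.575 R [[-0.0, 0.149, -0.989], [0.001, -0.989, -0.149], [-1.0, -0.001, -0.0]]
shift m [0.0576 0.0012 0.0003] turn [-0.02 -0.01  0.08]
red 1437 z 28.5 [522.3 105.4] [200.4  30.4] 4.51 mean [529.1 106.1]
bars 1181 z 24.5 [533.9 -74.6] [201.8  32.1] 4.63 mean [539.6 -73.3]
bars 1302 z 24.5 [535.  -14.4] [202.3  31.6] 4.34 mean [542.7 -13.4]
bars 1378 z 24.6 [529.9  45.8] [200.1  31.6] 4.86 mean [536.7  46.4]
```

Call:
carry_out(commands=[0.015,0.0012,0,0,0,0,1,0.03,0.0012,0,0,0,0,1,0.043,0.0012,0,0,0,0,1,0.052,0.0012,0,0,0,0,1,0.056,0.0012,0,0,0,0,1,0.0576,0.0012,0,0,0,0,1,0.0582,0.0012,0,0,0,0,1,0.0582,0.0012,0,0,0,0,1])

```text
time: 26.62
tool_pos: [471.2, -337.1, 73.0]
tcp_rot: [-142.9, 89.9, 45.7]
ft_force: [-0.1, -0.1, -2.7]
finger_gap: 25.3
```

Call:
carry_out(commands=[0.0004,0,0,0,0,0,1,0.0008,0,0,0,0,0,1])

```text
time: 26.88
tool_pos: [471.4, -337.3, 72.4]
tcp_rot: [-172.3, 89.9, 16.3]
ft_force: [-0.9, -0.4, -4.4]
finger_gap: 25.3
```

Call:
carry_out(commands=[0.0003,0,0,0,0,0,1,0.0007,0,0,0,0,0,1])

```text
time: 27.12
tool_pos: [471.5, -337.3, 72.0]
tcp_rot: [-178.5, 89.9, 10.2]
ft_force: [-1.4, 1.3, 0.5]
finger_gap: 25.0
```

Call:
carry_out(commands=[0.0003,0,0,0,0,0,1,0.0006,0,0,0,0,0,1])

```text
time: 27.38
tool_pos: [471.5, -337.2, 71.9]
tcp_rot: [-173.2, 89.9, 15.4]
ft_force: [-4.0, 2.4, 6.4]
finger_gap: 25.2
```

The block is seated, with the force reversed to +6 N. I'll release it and retreat straight up.

Call:
carry_out(commands=[0,0,0,0,0,0,0.2,0,0,0,0,0,0,-0.2,0,0,0,0,0,0,-0.6,0,0,0,0,0,0,-1,0,0,0,0,0,0,-1,0,0,0,0,0,0,-1,-0.02,0,0,0,0,0,-1,-0.05,0,0,0,0,0,-1,-0.09,0,0,0,0,0,-1,-0.13,0,0,0,0,0,-1,-0.15,0,0,0,0,0,-1,-0.15,0,0,0,0,0,-1])

```text
time: 28.88
tool_pos: [472.2, -338.1, 224.2]
tcp_rot: [142.4, 89.7, -29.0]
ft_force: [0.7, -0.6, -0.5]
finger_gap: 85.9
```

```bash
python3 - <<'E'
from g import *
import cv2
jigpos()
P=[]
for n in ("scene","side","wrist"):
    c=optics.calibration(n); p,d=optics.snapshot(n)
    np.savez(f"pics/{n}5.npz",p=p,d=d,K=c["mtx"],E=c["extrinsics"]); P.append(p)
cv2.imwrite("pics/s5.png",np.vstack([np.hstack([cv2.resize(P[0][130:340,130:410],(400,300)),cv2.resize(P[1][190:460,180:460],(400,300))]),np.hstack([cv2.resize(P[2],(400,300)),np.zeros((300,400,3),np.uint8)])])[...,::-1])
E
python3 m.py 5 scene side; python3 m.py 5 wrist | grep -E "yel|black|pad"
```

```text
jig [ -84.52 -302.35  224.18] F [ 0.65 -0.6  -0.47] Fjy -0.65 t 28.875 R [[0.004, 0.15, -0.989], [-0.002, -0.989, -0.15], [-1.0, 0.003, -0.004]]
scene
blue 4866 z 10.6 [ 538.7 -106.3] [221.8 167.5] 5.18 mean [ 550.8 -120.3]
blue 2531 z 10.5 [525.4  62.4] [222.7 130.5] 5.41 mean [542.9  47. ]
blue 414 z 10.6 [518.1 125. ] [176.8  10.1] 4.41 mean [522.7 125.2]
red 1480 z 28.5 [522.  105.1] [201.3  30.6] 4.46 mean [528.7 106.3]
bars 1148 z 24.4 [533.9 -74.3] [200.   31.6] 4.64 mean [537.5 -74.1]
bars 1262 z 24.6 [536.3 -14.2] [199.4  31.3] 4.61 mean [541.6 -13.6]
bars 1341 z 24.5 [530.   45.6] [202.5  30.8] 4.33 mean [535.7  46.6]
yellow 263 z 40.5 [ 468.1 -316.2] [61.9 38.1] 5.37 mean [ 469.7 -312.8]
yellow 42 z 40.2 [ 495.3 -358.3] [27.3 11.2] 45.55 mean [ 494.3 -358.2]
black 160 z 90.4 [ 470.6 -335.3] [37.7 27.4] 9.45 mean [ 472.  -334.5]
pad 915 z 12.3 [ 467.3 -338.8] [120.8 120.8] 11.05 mean [ 485.8 -320.6]
side
blue 236 z 10.4 [579.9  86.5] [105.7  25.2] 9.31 mean [582.3  86.8]
blue 81 z 10.3 [504.2  80.2] [38.2 14.3] 1.66 mean [505.5  80. ]
blue 390 z 10.3 [563.8  24. ] [146.1  1
[... 322 characters left out ...]
[565.4 -12.7] [136.1  32.3] 5.25 mean [569.  -13.5]
bars 810 z 24.3 [561.2 -73.7] [142.8  30.9] 4.56 mean [561.1 -74.3]
yellow 122 z 40.2 [ 486.4 -311.1] [17.4 26.7] 10.72 mean [ 487.9 -309.8]
yellow 580 z 40.3 [ 472.6 -357.2] [58.9 31.6] 8.95 mean [ 473.3 -359.6]
black 54 z 90.3 [ 482.3 -339. ] [ 6.5 21.1] 12.47 mean [ 482.5 -338.7]
pad 3045 z 12.3 [ 465.1 -341.9] [119.9 120.6] 11.07 mean [ 465.4 -353.9]
yellow 2717 z 40.3 [ 467.6 -316. ] [60.1 31. ] 8.49 mean [ 470.3 -312.7]
yellow 2365 z 40.3 [ 474.4 -358.6] [60.1 27.4] 9.94 mean [ 477.9 -360.6]
black 1008 z 90.3 [ 463.8 -338.7] [19.7 25. ] 9.03 mean [ 462.5 -340. ]
pad 13552 z 12.3 [ 466.6 -341.4] [120.3 119.9] 11.03 mean [ 473.3 -343.2]
```

View pics/s5.png

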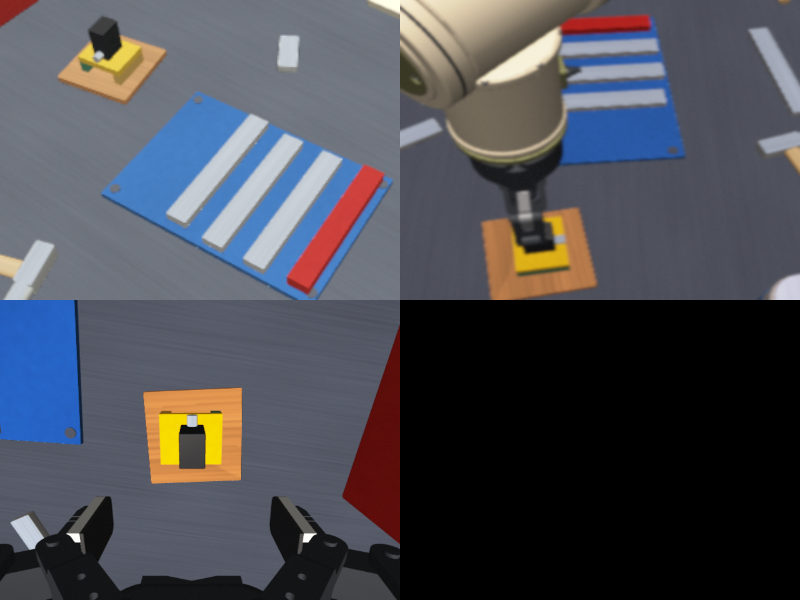

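The final pictures show three bars evenly spaced and square: scene crop at (215,170), (255,190) and (290,210). The block stands released inside the pad at (190,435), and the gripper is clear and open. I'll hand in.

```bash
python3 -c "
from bench import order; print(order.hand_in())"
```

```text
the job is handed in; nothing more can be done
None
```

I hooked the block over bars 1, 2 and 3 in turn, drew each towards the red bar until the nose touched, and put the block back on its pad. The job is handed in; the simulated time was about 29 s of the 72 s allowed.

**Nose contacts:** I felt them at 82.6, 22.6 and -37.4 mm along the row, exactly 60 mm apart. That matches 30 mm gaps with 30 mm bars. At each bar-to-bar contact I stopped at about 6 N total (about 2 N above the drag), and the earlier bars did not move along.

**Last camera check (scene view):**
- **Spacing:** the bar centres are about 60 mm apart, within 0.5 mm.
- **Squareness:** the bars are at yaw 4.3 to 4.6°, and the red bar is at 4.5°.
- **Flatness:** the bar tops are all at 24.5 mm, so they lie flat.
- **Block:** it stands released, upright and within the pad, with the gripper open 150 mm above it.

**Worth knowing:**
- When confirming the fixed red bar I pressed up to about 10 N, which tilted the held block by about 0.2° for a moment.
- The arm drifted about 2 mm sideways while lifting off bar 3. The picture taken straight afterwards showed the bars unaffected.
- The side camera's view of the bars was partly blocked by the arm at the end. What it could see agreed with the scene camera.

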